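# Pop a soap case and trap it on the chute

### The job

Press the orange key of the soap dispenser down with one finger so that the blue soap case pops out of its pocket, and trap the case on the steel chute with the other finger before it slides away into the black tray. Do not touch the case while it is still in the pocket, lift nothing, and leave the other things on the counter alone. The program finishes while holding: one finger still keeps the key down, and the case rests still on the chute against the other finger.

Things in the scene. Friction and masses are not known exactly. Their poses are not given: they have to be found in the camera images.
- dispenser: Soap dispenser fixed to the counter, 62 mm wide (its x), 280 mm long (its y). Origin on the counter under the crest where the level pocket becomes the chute; z up; +y runs from the key past the pocket and down the chute to the tray, all centred on x = 0. Beside the case, only the kicker (dark plate between key and pocket, 72 mm high, y = -32 to -27 mm) is taller than 62 mm.
- pocket (a point): Centre of the level steel pocket floor, 50 mm above the counter, at dispenser y = -13 mm; the pocket reaches from y = -27 mm to the crest at y = 0. It is 44 mm wide between 5 mm white walls that rise 12 mm above its floor.
- chute_mid (a point): Middle of the steel chute, on its sliding face, at dispenser y = 47 mm. It falls at 20 degrees from y = 0 (50 mm high) to y = 95 mm (15 mm high), 44 mm wide between 5 mm walls rising 10 mm above it. It is slick: the case never stops by itself and is gone in under half a second, so the trapping finger must stand over the chute, in its way, before the key goes down.
- tray (a point): Centre of the floor of the black open tray below the chute's end, at dispenser y = 144 mm; the tray is 80 mm long, 76 mm wide, with walls 10 mm high. The case must not get there.
- eject_key (a joint): Travel of the orange key in m: 0 = up, 0.012 = fully down. It moves straight down on a spring, 1.5 N at first, 5 N at the bottom, and rises when released. It drives the kicker, which pushes the case 2.2 times as far towards the chute; at about 0.006 the case tips over the crest and slides off by itself. Down means 0.008 or more.
- key_top (a point): Centre of the key's level top face, 42 mm across by 36 mm along dispenser y, at y = -54 mm; 62 mm above the counter when up, 50 mm when down. A fingertip level with the pressed key stands 14 mm above the chute at y = 38 mm and 22 mm above it at y = 60 mm, so it stops the 28 mm tall case; finger centres 80 to 110 mm apart suit.
- soap: Loose blue plastic soap case with a white band, 40 mm (its x) by 28 mm (its y, along the chute) by 28 mm tall, about 90 g. Origin at the centre of its underside. It starts in the pocket, at about y = -12 mm of the dispenser, against the kicker. Held on the chute means its origin is between y = 10 and 80 mm of the dispenser.
- pen_cup: Bystander: white cup with four pens, 62 mm across, about 105 mm tall; origin at the centre of its underside. Leave it alone.
- gel_bottle: Bystander: small clear bottle with a blue cap, 44 mm across, 95 mm tall; origin at the centre of its underside. Leave it alone.
- wipes_tub: Bystander: white tub with an orange lid, 64 mm across, 85 mm tall; origin at the centre of its underside. Leave it alone.
Not all that is in view belongs to the job. What is shaped like the soap but pink is not meant.

How it is judged:
By the outcome, as a careful person would: the job done as asked, in the order asked, and still so for the second after the job is handed in, while the arm keeps its last pose, push and grip.
It also fails if it takes over 32 s, if anything falls off the work surface, if the arm or the gripper's body presses on something with over 40 N, if the wrist force passes 120 N, or if a joint passes its speed limit or range.

### The arm

A 6-joint arm with a two-finger parallel gripper is mounted at the origin on the work surface. World frame = base frame: x ahead of the robot, y to its left, z up, the work surface at z = 0. Lengths are in m, angles in rad, forces in N, time in s.
With the tool pointing down it reaches from about 0.3 to 0.875 m from the base axis. Payload 6.4 kg.
Tool frame: the origin (TCP) lies at the centre of the arm's flange, where the gripper is bolted on; the fingertips stand 173 mm ahead of it and the grasp point (between the pads) lies 155 mm ahead of it (ctrl.pinch_z is the distance from the TCP to the grasp point, in m); z points along the fingers, y is the direction in which the jaws open and shut (so a half turn about z gives the same grasp; the last joint's range is limited). The gripper opens to 85 mm and grips with 20 to 120 N. Pads are 22 mm wide; open, the fingers measure 114 mm over their backs; the gripper's body (76 mm by 85 mm) begins 54 mm behind the grasp point. The pads swing forward as they close: fully open they stand 13 mm farther back than shut.
Start: joints at [-0.206, 0.181, 1.607, -0, 1.354, -0.206], TCP at [0.575, 0, 0.405] pointing down, gripper open.
Joint ranges: [-2.99, 2.99], [-0.89, 2.07], [0.3, 2.58], [-1.14, 4.28], [0, 2.63], [-3.12, 3.12]. Speed limits (rad/s): [2.57, 2.57, 3.01, 3.14, 3.14, 3.14].

### API

Orientations are given as a unit quaternion [w, x, y, z].
In Python, from bench import ctrl gives the robot as it stands.
- The arm moves only by the tool drive_tool, never from a script. Its argument "commands" is a list that holds one entry, the list of rows, each a list of 7 numbers: the shift along the tool's x, y, z in units of 50 mm (1.0 is 50 mm), then the turn, a rotation vector about the tool's x, y, z in units of 8 degrees (1.0 is 8 degrees), then the closure in counts, from 0 (fully open) to 255 (shut). A call has 1 to 10 rows; each row shifts and turns the commanded pose from where the row before left it, along the tool's axes as they then stand; what a row does not reach is not made up. A row lasts 1/10 s, in which the tool goes at most 50 mm and 8.59 degrees, less where a joint would pass 70% of its speed; a pose out of reach is approached as far as the arm can. A call is refused whole if a number of a shift passes 1 or a number of a turn 1, either way. A call with a gripper value outside its range is refused whole. The fingers move at their own pace and stop on an object; the grip force is fixed at half the most. Time passes only in rows, so rows that do not move let the fingers close. It gives the time, the measured TCP pose, the force and the opening at its end, in the units of the state.
- ctrl.get_obs(): the state, without advancing time (a new reading comes with each control period).
- ctrl.camera(name): name is "scene" or "side" or "wrist"; returns a dict with "pixels" (400x640x3 uint8, red, green, blue), "depth" (400x640 float32, m along the optical axis (not along the pixel's ray), 0 where there is no reading), "intrinsics" (3x3 intrinsics, pixels), "k1" (the pictures are not rectified: a ray, as slopes to the right and down, at radius r is drawn at 1 + k1 r^2 times it, then the intrinsics apply), "R" (3x3) and "t" (3): a world point X has camera coordinates R X + t; the wrist camera has in their place "tool_from_camera" (4x4, takes a point from camera to tool coordinates, whose origin is the TCP and whose axes are the flange's). Camera axes: x right, y down, z forward; pixel columns grow to the right and rows downward; lengths in m; the calibration is good to about 2 mm. A picture is of the moment at which its call begins: read the wrist's pose just before it.
- ctrl.hand_in(): hands the job in, once; it reports no verdict.
The state is a dict: "time_s": time; "q": joint angles; "dq": joint speeds; "joint_efforts": joint torques, N m; "eef_pos": TCP position; "eef_rot": TCP orientation; "wrist_force": force on the tool from outside, world axes, zero at the start; "torque": the same for the moment, N m; "opening": opening from 0.0 (shut) to 1.0 (fully open).
Only numpy, scipy, OpenCV 4.12 (cv2) and the standard library are available. Lean on these libraries where they do the work, as an engineer would, in place of code of your own. Each camera call takes 0.05 s, during which the arm holds its last target. There are 200 camera calls.

## Working session

There is one attempt and no reset: what is moved stays moved. The work goes in short steps, Python scripts to look and compute and a tool call to move; the robot and the scene stay as the last step left them, time stands still between calls to the robot, and variables do not carry over. Pictures are saved under pics/ and viewed, about 8 in all and at most 12, crops included, and the job is handed in when it is done.

Besides the shell and the picture viewer there is one more tool, called after ">>>" by a JSON object that holds its "method" and its "body", one argument or row to a line. drive_tool: Moves the arm, as the interface text tells. Its arguments: {"type":"object","properties":{"commands":{"type":"array","items":{"type":"array","items":{"type":"array","items":{"type":"number"}}}}},"required":["commands"]}

```bash
mkdir -p pics; ls; cat > h.py <<'E'
import numpy as np, cv2
from bench import ctrl
def world(c,u,v,T=None):
    """world points of all pixels -> arrays; u,v arrays"""
    K=c["intrinsics"]; z=c["depth"][v,u]
    d=np.array([c["k1"],0,0,0,0],float)
    p=cv2.undistortPoints(np.stack([u,v],-1).reshape(-1,1,2).astype(float),np.array(K,float),d).reshape(-1,2)
    X=np.c_[p*z[:,None],z]
    if T is not None: return X@T[:3,:3].T+T[:3,3]
    return (X-c["t"])@np.array(c["R"])
E
python3 - <<'E'
from h import *
a=[]
for n in("scene","side"):
    c=ctrl.camera(n); np.savez(n+"0.npz",**c); a.append(c["pixels"])
    cv2.imwrite(f"pics/{n}0.png",c["pixels"][:,:,::-1])
o=ctrl.get_obs(); print(o["time_s"],o["eef_pos"],o["eef_rot"],o["opening"])
E
```

```text
pics
0.1 [5.74768836e-01 7.08681633e-05 4.03863788e-01] [-6.74344721e-04  7.07098050e-01  7.07115054e-01 -4.39171340e-04] 1.0005546401216376
```

View pics/scene0.png

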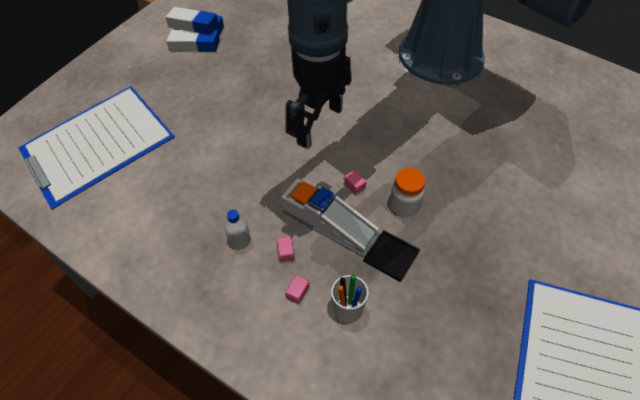

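View pics/side0.png

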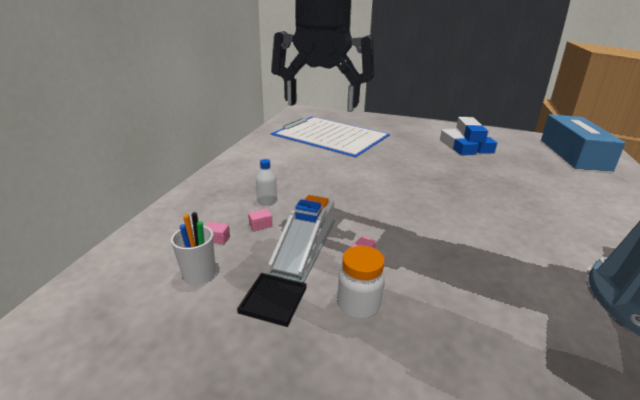

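The scene view shows the key at about (304,192), the case at (321,199), the chute running to (375,240) and the tray at (391,255). The tub is at (407,190), the cup at (348,298) and the bottle at (236,228). The side view agrees: key (317,201), case (307,210), tray (272,298).

```bash
python3 - <<'E'
from h import *
boxes={"scene":{"key":(280,175,325,210,"o"),"soap":(300,180,345,215,"b"),"tray":(355,225,425,282,"k"),"tub":(385,160,430,195,"o"),"bottle":(222,205,245,222,"b"),"cup":(325,270,372,325,"w")},
"side":{"key":(295,190,340,212,"o"),"soap":(290,195,325,225,"b"),"tray":(235,272,308,325,"k"),"tub":(340,245,390,280,"o"),"bottle":(255,155,280,170,"b"),"cup":(170,225,220,285,"w")}}
P={}
for n in boxes:
    c=dict(np.load(n+"0.npz")); c["k1"]=float(c["k1"])
    hsv=cv2.cvtColor(c["pixels"],cv2.COLOR_RGB2HSV).astype(int); H,S,V=hsv[...,0],hsv[...,1],hsv[...,2]
    M={"o":(H<16)&(S>170)&(V>90),"b":(H>100)&(H<130)&(S>150)&(V>50),"k":(V<45),"w":(S<60)&(V>110)}
    for k,(a,b,e,f,m) in boxes[n].items():
        mm=M[m]&(c["depth"]>0); v,u=np.nonzero(mm[b:f,a:e]); u+=a;v+=b
        X=world(c,u,v); 
        if k=="cup": X=X[X[:,2]>.02]
        zt=np.percentile(X[:,2],90)
        top=X[abs(X[:,2]-np.median(X[:,2]))<.006] if k=="key" or k=="tray" else X[X[:,2]>zt-.006]
        r=cv2.minAreaRect((top[:,:2]*1000).astype(np.float32))
        P[n,k]=top
        print(n,k,len(X),"ztop",zt.round(4),"mean",top.mean(0).round(4),"rect",np.round(r[0],1),np.round(r[1],1),round(r[2],1))
# axis: key -> tray
for n in boxes:
    for a,b,D in(("key","tray",198),("key","soap",42)):
        d=P[n,b].mean(0)-P[n,a].mean(0); print(n,a,b,np.hypot(*d[:2])*1000,D,np.degrees(np.arctan2(d[1],d[0])))
E
```

```text
scene key 314 ztop 0.063 mean [ 0.5929 -0.0304  0.0613] rect [592.2 -30.4] [43.1 35.1] 0.8
scene soap 302 ztop 0.0786 mean [0.5932 0.0127 0.077 ] rect [591.5  12.5] [27.5 41.5] 89.0
scene tray 1586 ztop 0.0098 mean [0.5935 0.1673 0.005 ] rect [593.4 167. ] [79.7 77. ] 89.2
scene tub 573 ztop 0.0861 mean [0.4742 0.1349 0.0843] rect [473.9 134.4] [55.2 54.4] 51.3
scene bottle 110 ztop 0.0962 mean [ 0.7203 -0.0957  0.0943] rect [719.7 -96.8] [19.3 18.4] 70.2
scene cup 209 ztop 0.0758 mean [0.7277 0.1545 0.0742] rect [726.9 153.6] [60.7 61.3] 1.5
side key 47 ztop 0.062 mean [ 0.5832 -0.0337  0.0611] rect [584.2 -35.2] [27.9 45.1] 62.3
side soap 327 ztop 0.0776 mean [0.588  0.0166 0.0766] rect [588.2  14. ] [25.4 37.9] 87.4
side tray 2247 ztop 0.0098 mean [0.5917 0.1693 0.0049] rect [590.5 168.8] [80.1 75.8] 89.3
side tub 176 ztop 0.0854 mean [0.4749 0.1381 0.0833] rect [471.1 134.7] [53.9 53.2] 9.5
side bottle 68 ztop 0.0944 mean [ 0.7159 -0.0913  0.0926] rect [716.4 -92.7] [14.2 16.3] 23.7
side cup 1212 ztop 0.074 mean [0.7193 0.163  0.0736] rect [725.5 155.9] [60.3 59.6] 10.3
scene key tray 197.72869679236825 198 89.82966912091294
scene key soap 43.076564437589006 42 89.62202704565253
side key tray 203.16705655853815 198 87.60607148419625
side key soap 50.55055546614082 42 84.6099198972872
```

The measured sizes and distances match the given ones: key top 0.061, key to tray 198 mm, case 27x41 mm. The dispenser's origin is at about (0.592, 0.024) with +y along world +y. I'll turn the jaws onto the world y axis first.

>>> {"method": "drive_tool", "body": {
  "commands": [
    [[0,0,0,0,0,1,0],[0,0,0,0,0,1,0],[0,0,0,0,0,1,0],[0,0,0,0,0,1,0],[0,0,0,0,0,1,0],[0,0,0,0,0,1,0],[0,0,0,0,0,1,0],[0,0,0,0,0,1,0],[0,0,0,0,0,1,0],[0,0,0,0,0,1,0]]
  ]
}}

```text
time_s: 1.1
eef_pos: [0.5748, 0.0, 0.4041]
eef_rot: [-0.0, 0.996, 0.084, -0.001]
wrist_force: [-0.1, -0.5, 0.8]
opening: 1.002
```

>>> {"method": "drive_tool", "body": {
  "commands": [
    [[0,0,0,0,0,1,0],[0,0,0,0,0,0.25,0],[0,0,0,0,0,0,0],[0,0,0,0,0,0,0]]
  ]
}}

```text
time_s: 1.5
eef_pos: [0.5749, 0.0, 0.4044]
eef_rot: [-0.0, 1.0, 0.001, -0.0]
wrist_force: [-0.6, -0.6, -0.1]
opening: 1.008
```

```bash
cat > st.py <<'E'
from h import *
from scipy.spatial.transform import Rotation as Rn
o=ctrl.get_obs(); R=Rn.from_quat(np.roll(o["eef_rot"],-1)).as_matrix()
print(o["time_s"],o["eef_pos"].round(4) if hasattr(o["eef_pos"],"round") else o["eef_pos"],"\n",R.round(4),o["wrist_force"],o["opening"])
E
python3 - <<'E'
from st import *
c=ctrl.camera("wrist"); np.savez("w1.npz",**c); cv2.imwrite("pics/w1.png",c["pixels"][:,:,::-1])
d=np.array([.592,.0195,o["eef_pos"][2]])-o["eef_pos"]; print("tool shift units",(R.T@d/0.05).round(3))
E
```

```text
1.5 [0.5749 0.     0.4044] 
 [[ 1.0e+00  1.2e-03 -6.0e-04]
 [ 1.2e-03 -1.0e+00  1.0e-04]
 [-6.0e-04 -1.0e-04 -1.0e+00]] [-0.55950308 -0.55775879 -0.1145617 ] 1.0076307046956077
tool shift units [ 0.342 -0.389 -0.   ]
```

View pics/w1.png

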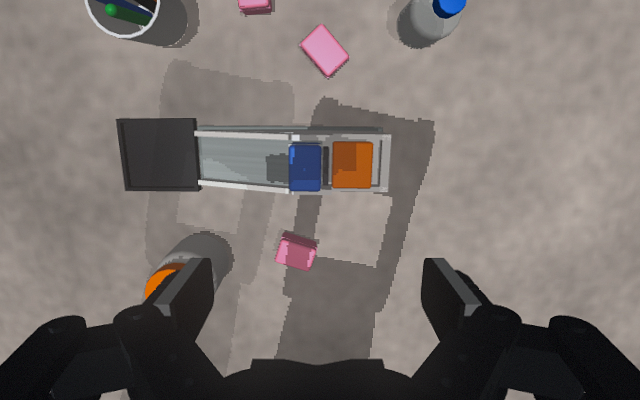

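The wrist view shows the dispenser level in the frame, with the key at (352,164), the case at (306,166) and the tray at (160,155). The two finger pads are at (185,300) and (450,300). I'll measure the key, the case and the fingertips in this view.

```bash
python3 - <<'E'
from st import *
c=dict(np.load("w1.npz")); c["k1"]=float(c["k1"]); T=c["tool_from_camera"]
hsv=cv2.cvtColor(c["pixels"],cv2.COLOR_RGB2HSV).astype(int); H,S,V=hsv[...,0],hsv[...,1],hsv[...,2]
D=c["depth"]
for k,(a,b,e,f),m in(("key",(325,135,380,195),(H<16)&(S>170)),("soap",(283,135,328,195),(H>100)&(H<130)&(S>130)),("tray",(110,112,200,196),V<70)):
    v,u=np.nonzero((m&(D>0))[b:f,a:e]);u+=a;v+=b
    X=world(c,u,v,T)@R.T+o["eef_pos"]
    if k=="soap": X=X[X[:,2]>np.percentile(X[:,2],90)-.006]
    r=cv2.minAreaRect((X[:,:2]*1000).astype(np.float32)); print(k,X.mean(0).round(4),np.round(r[0],1),np.round(r[1],1),round(r[2],1))
for a,e in((100,300),(330,560)):
    v,u=np.nonzero((D[240:,a:e]>0)&(D[240:,a:e]<.26));u+=a;v+=240
    X=world(c,u,v,T); zt=X[:,2].max(); t=X[X[:,2]>zt-.012]
    print("finger tool z max",zt.round(4),"x",t[:,0].min().round(4),t[:,0].max().round(4),"y",t[:,1].min().round(4),t[:,1].max().round(4))
E
```

```text
1.55 [0.5749 0.     0.4044] 
 [[ 1.0e+00  1.1e-03 -5.0e-04]
 [ 1.1e-03 -1.0e+00  1.0e-04]
 [-5.0e-04 -1.0e-04 -1.0e+00]] [-0.17036095 -0.0658498  -0.12666517] 0.999764788682528
key [ 0.5907 -0.0317  0.0625] [590.2 -31.8] [40.9 35.5] 0.1
soap [0.5904 0.0099 0.0784] [589.8  10.1] [26.7 38.4] 89.9
tray [0.5923 0.1663 0.0059] [591.9 165.4] [75.4 81.1] 0.1
finger tool z max 0.1604 x -0.0113 0.0111 y -0.056 -0.0416
finger tool z max 0.1606 x -0.0117 0.0111 y 0.0427 0.0564
```

The wrist view gives tips at tool z 0.1605 and finger centres at ±0.049, and it confirms the dispenser origin at about (0.591, 0.023). I'll centre at (0.591, 0.019), go down to about 17 mm above the key, and check.

>>> {"method": "drive_tool", "body": {
  "commands": [
    [[0.16,-0.19,0,0,0,0,0],[0.16,-0.19,0,0,0,0,0],[0,0,0.5,0,0,0,0],[0,0,0.6,0,0,0,0],[0,0,0.6,0,0,0,0],[0,0,0.6,0,0,0,0],[0,0,0.5,0,0,0,0],[0,0,0.3,0,0,0,0],[0,0,0.2,0,0,0,0],[0,0,0,0,0,0,0]]
  ]
}}

```text
time_s: 2.55
eef_pos: [0.591, 0.0194, 0.2387]
eef_rot: [-0.0, 1.0, 0.0, -0.001]
wrist_force: [0.2, -0.4, -0.0]
opening: 0.997
```

```bash
python3 - <<'E'
from st import *
c=ctrl.camera("side"); w=ctrl.camera("wrist")["pixels"]
p=cv2.resize(c["pixels"][150:330,200:420],None,fx=2,fy=2)
p=np.hstack([p,cv2.resize(w,(352,220)) if 0 else cv2.copyMakeBorder(cv2.resize(w,(352,220)),0,140,0,0,cv2.BORDER_CONSTANT)])
cv2.imwrite("pics/s2.png",p[:,:,::-1])
E
```

```text
2.55 [0.591  0.0194 0.2387] 
 [[ 1.0e+00  4.0e-04 -1.7e-03]
 [ 4.0e-04 -1.0e+00  4.0e-04]
 [-1.7e-03 -4.0e-04 -1.0e+00]] [ 0.18146024 -0.38573515 -0.01848296] 0.9971736043921104
```

View pics/s2.png

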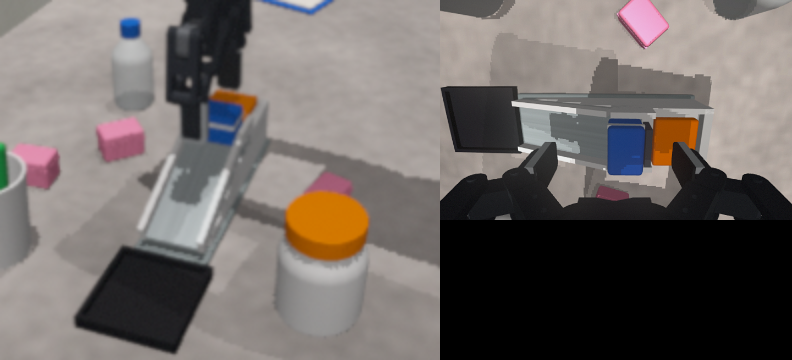

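The left panel shows one finger over the upper chute at (193,130), past the case, and the other behind it over the key. The right panel shows the fingers on either side of the case, clear of it. I'll press in small steps.

>>> {"method": "drive_tool", "body": {
  "commands": [
    [[0,0,0.15,0,0,0,0],[0,0,0.12,0,0,0,0],[0,0,0.06,0,0,0,0],[0,0,0.04,0,0,0,0],[0,0,0,0,0,0,0],[0,0,0,0,0,0,0]]
  ]
}}

```text
time_s: 3.25
eef_pos: [0.591, 0.019, 0.2213]
eef_rot: [0.0, 1.0, -0.0, -0.0]
wrist_force: [-2.1, -0.1, 1.7]
opening: 1.001
```

That is contact with the key at 1.7 N, as expected. Now I'll press about 10 mm more.

>>> {"method": "drive_tool", "body": {
  "commands": [
    [[0,0,0.05,0,0,0,0],[0,0,0.05,0,0,0,0],[0,0,0.05,0,0,0,0],[0,0,0.04,0,0,0,0],[0,0,0,0,0,0,0],[0,0,0,0,0,0,0],[0,0,0,0,0,0,0],[0,0,0,0,0,0,0]]
  ]
}}

```text
time_s: 4.05
eef_pos: [0.5912, 0.019, 0.2119]
eef_rot: [0.0, 1.0, 0.0, 0.0]
wrist_force: [0.8, 0.5, 4.1]
opening: 0.997
```

```bash
python3 - <<'E'
from st import *
c=ctrl.camera("side"); w=ctrl.camera("wrist")
np.savez("s3.npz",**c); np.savez("w3.npz",**w)
p=cv2.resize(c["pixels"][150:330,200:420],None,fx=2,fy=2)
p=np.hstack([p,cv2.resize(w["pixels"][130:400,140:492],None,fx=1,fy=360/270)])
cv2.imwrite("pics/s3.png",p[:,:,::-1])
E
```

```text
4.05 [0.5912 0.019  0.2119] 
 [[ 1.e+00  0.e+00  7.e-04]
 [ 0.e+00 -1.e+00 -1.e-04]
 [ 7.e-04  1.e-04 -1.e+00]] [0.84175336 0.47776535 4.07069382] 0.9969082495503555
```

View pics/s3.png

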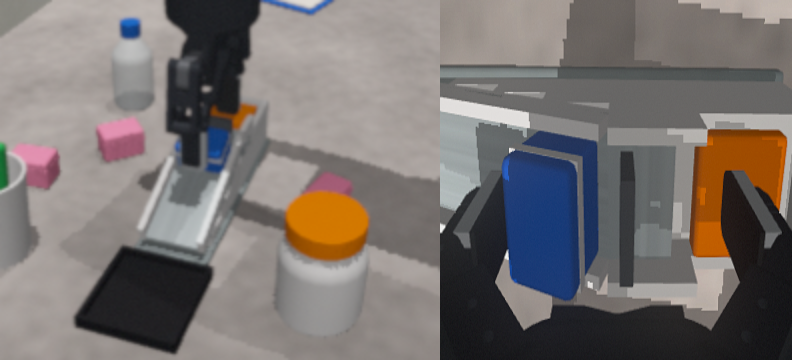

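The case has left the pocket and leans against the chute finger (right panel, (545,220)). The key is pressed under the other finger at (740,190). I'll measure the key travel and the case pose, and check that the case stays still.

```bash
python3 - <<'E'
from st import *
def meas(w):
    D=w["depth"];T=w["tool_from_camera"];w["k1"]=float(w["k1"])
    hsv=cv2.cvtColor(w["pixels"],cv2.COLOR_RGB2HSV).astype(int); H,S,V=hsv[...,0],hsv[...,1],hsv[...,2]
    for k,m in(("key",(H<16)&(S>170)),("soap",(H>100)&(H<130)&(S>130)&(V>50))):
        v,u=np.nonzero(m&(D>0)); X=world(w,u,v,T)@R.T+o["eef_pos"]
        X=X[(abs(X[:,0]-.591)<.04)&(X[:,1]>-.06)&(X[:,1]<.13)&(X[:,2]>.02)]
        print(k,len(X),"med",np.median(X,0).round(4),"lo",np.percentile(X,1,axis=0).round(4),"hi",np.percentile(X,99,axis=0).round(4))
meas(dict(np.load("w3.npz")))
meas(ctrl.camera("wrist"))
E
```

```text
4.15 [0.5912 0.019  0.2119] 
 [[ 1.e+00  0.e+00  8.e-04]
 [ 0.e+00 -1.e+00 -1.e-04]
 [ 8.e-04  1.e-04 -1.e+00]] [1.12266828 0.10329991 4.26589725] 1.0020554687865402
key 5220 med [ 0.5999 -0.0243  0.0521] lo [ 0.5707 -0.0487  0.0461] hi [ 0.6111 -0.0138  0.0537]
soap 9107 med [0.5955 0.0424 0.0703] lo [0.5728 0.0267 0.0505] hi [0.6104 0.0593 0.0754]
key 5218 med [ 0.5999 -0.0244  0.0521] lo [ 0.5706 -0.0487  0.0462] hi [ 0.6111 -0.0138  0.0537]
soap 9111 med [0.5954 0.0423 0.0703] lo [0.5728 0.0267 0.0503] hi [0.6104 0.0593 0.0754]
```

>>> {"method": "drive_tool", "body": {
  "commands": [
    [[0,0,0,0,0,0,0],[0,0,0,0,0,0,0],[0,0,0,0,0,0,0],[0,0,0,0,0,0,0],[0,0,0,0,0,0,0],[0,0,0,0,0,0,0]]
  ]
}}

```text
time_s: 4.8
eef_pos: [0.5912, 0.019, 0.2118]
eef_rot: [0.0, 1.0, 0.0, 0.0]
wrist_force: [1.6, -0.0, 3.3]
opening: 1.0
```

```bash
python3 - <<'E'
from st import *
def meas(w):
    D=w["depth"];T=w["tool_from_camera"]
    hsv=cv2.cvtColor(w["pixels"],cv2.COLOR_RGB2HSV).astype(int); H,S,V=hsv[...,0],hsv[...,1],hsv[...,2]
    for k,m in(("key",(H<16)&(S>170)),("soap",(H>100)&(H<130)&(S>130)&(V>50))):
        v,u=np.nonzero(m&(D>0)); X=world(w,u,v,T)@R.T+o["eef_pos"]
        X=X[(abs(X[:,0]-.591)<.04)&(X[:,1]>-.06)&(X[:,1]<.13)&(X[:,2]>.02)]
        print(k,len(X),"med",np.median(X,0).round(4),"lo",np.percentile(X,1,axis=0).round(4),"hi",np.percentile(X,99,axis=0).round(4))
meas(ctrl.camera("wrist"))
E
```

```text
4.8 [0.5912 0.019  0.2118] 
 [[ 1.e+00  1.e-04  6.e-04]
 [ 1.e-04 -1.e+00 -1.e-04]
 [ 6.e-04  1.e-04 -1.e+00]] [ 1.61544644 -0.03396103  3.31858602] 0.9998163282675665
key 5209 med [ 0.5998 -0.0244  0.052 ] lo [ 0.5706 -0.0488  0.0461] hi [ 0.6111 -0.0138  0.0536]
soap 9129 med [0.5954 0.0424 0.0703] lo [0.5727 0.0268 0.0502] hi [0.6104 0.0593 0.0753]
```

The case hasn't moved in 0.7 s. Its top edges put its origin at about dispenser y = 15 mm (estimates 14 to 17), inside the 10 to 80 mm range. The key top is at 0.052 m, so its travel is about 10 mm. Handing in.

```bash
python3 -c "
from bench import ctrl
print(ctrl.hand_in())"
```

```text
the job is handed in; nothing more can be done
None
```

The key is held down and the case is trapped on the chute, and I handed the job in at about 4.9 s. I turned the open gripper so its jaws lay along the dispenser, lowered it with one finger over the key and the other over the chute, and pressed. The case popped out and came to rest against the chute finger. Nothing else on the counter was in the gripper's path.

Last checks:
- **Key:** its top was at 0.052 m, so it was about 10 mm down, where 8 mm is needed. The wrist force was 3 to 4 N.
- **Case:** its position was unchanged to about 0.1 mm over 0.7 s. Its origin was at about dispenser y = 15 mm, from estimates of 14 to 17 mm. That is only about 5 mm above the lower limit of 10 mm.
- **Disagreement:** the side camera put the key and case tops several millimetres off from the scene and wrist cameras, because they were partly hidden in its view. I used the other two, which agreed to within about 2.5 mm.

I took no picture after the hand-in, and it reported no verdict.

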